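Set the length stop of a hand-saw station to full length and feed the board up to it

ROBOT

A 6-joint arm with a two-finger parallel gripper is mounted at the origin on the work surface. World frame = base frame: x ahead of the robot, y to its left, z up, the work surface at z = 0. Lengths are in m, angles in rad, forces in N, time in s.
With the tool pointing down it reaches from about 0.35 to 0.875 m from the base axis. Payload 4.2 kg.
Tool frame: the origin (TCP) lies at the centre of the arm's flange, where the gripper is bolted on; the fingertips stand 182 mm ahead of it and the grasp point (between the pads) lies 164 mm ahead of it; z points along the fingers, y is the direction in which the jaws open and shut (so a half turn about z gives the same grasp; the last joint's range is limited). The gripper opens to 87 mm and grips with 3 to 60 N. Pads are 19 mm wide; open, the fingers measure 117 mm over their backs; the gripper's body (75 mm by 190 mm) begins 51 mm behind the grasp point.
Start: joints at [0.259, 0.385, 0.008, 0, -1.194, -0.259], TCP at [0.625, 0, 0.405] pointing down, gripper open.
Joint ranges: [-3.14, 3.14], [-1.21, 2.06], [-1.07, 1.41], [-3.16, 2.05], [-2.99, -0.16], [-3.1, 3.1]. Speed limits (rad/s): [2.79, 2.79, 3.14, 3.14, 3.14, 3.14].

INTERFACE

Orientations are given as a unit quaternion [x, y, z, w].
In Python, from rig import env, grab_frame gives the robot as it stands. The module is installed in compiled form; this text tells all that it offers.
- The arm moves only by the shell command python3 -m creep 'ROWS' [OPENING] [FORCE]. ROWS is JSON, a list of rows, each a list of 4 numbers: the shift along the tool's x, y, z scaled (see below), then the turn about the tool's z scaled (see below). A call has 1 to 10 rows; each row is the pose to reach, as a shift and turn from the pose commanded when the call began, along the tool's axes at that moment; what a row does not reach only later rows make up. The controller multiplies each number of a shift by 20 cm and each number of a turn by 45 degrees. A row lasts 1/12 s, in which the tool goes at most 41.7 mm and 7.16 degrees, less where a joint would pass 70% of its speed; a pose out of reach is approached as far as the arm can. A call with a number of a shift or a turn outside -1 to 1 is refused whole. A call with a gripper value outside its range is refused whole. OPENING is the closure in counts, from 0 (fully open) to 255 (shut), set as the call begins (- or left out, the last holds). The fingers move at their own pace and stop on an object; FORCE is the grip in N (left out, the last holds). Time passes only in rows, so rows that repeat a pose let the fingers close. It gives the time, the measured TCP pose, the force and the opening at its end, in the units of the state.
- env.state(): the state, without advancing time (a new reading comes with each control period).
- grab_frame(name): name is "scene" or "side" or "wrist"; returns a dict with "pixels" (400x640x3 uint8, red, green, blue), "fov_y" (degrees; the focal length in pixels is half the picture's height over the tangent of half this angle, whatever the lens; pixels are square), "cx", "cy" (the principal point, pixels), "rvec" (rotation vector, rad) and "tvec" (3), from world to camera coordinates, as OpenCV has them. Camera axes: x right, y down, z forward; pixel columns grow to the right and rows downward; lengths in m; the calibration is good to about 2 mm. A picture is of the moment at which its call begins. There is no depth.
- env.finish_job(): hands the job in, once; it reports no verdict.
The state is a dict: "time": time; "qpos": joint angles; "qvel": joint speeds; "joint_torque": joint torques, N m; "eef_pos": TCP position; "tool_rot": TCP orientation; "ft_force": force on the tool from outside, world axes, zero at the start; "moment": the same for the moment, N m; "width": finger opening in m.
Only numpy, scipy, OpenCV 4.12 (cv2) and the standard library are available. Lean on these libraries where they do the work, as an engineer would, in place of code of your own. Each camera call takes 0.05 s, during which the arm holds its last target.

TASK

Set the cutting station to its full length: press the lock button on the sliding length stop and keep it down while you slide the stop along its rail until it is right up against the end block, then let the button spring up so that the stop is locked there. Then push the board along the fence with your fingertips until its end butts against the stop, lying flat along the fence. Do not pick anything up, keep the board down on the bed, leave the other things on the bench where they are, and finish with your hand clear.

Things in the scene. Friction and masses are not known exactly. Their poses are not given: they have to be found in the camera images.
- station: Hand-saw station, fixed: white bed 150 x 600 mm, top 18 mm above the table, fence along its far side. Origin: centre of the bed's underside, on the table. x: across the bed to the fence; y: along the fence to the end block; z up. Fence face: plane x = 35 mm; fence top 63 mm above the table. Wooden fence for y below 29 mm, then a saw kerf, then from y = 32 mm a slotted aluminium rail 40 mm wide.
- end_block (a point): Middle of the inner face of the end block: a dark block 50 mm across, 30 mm along the rail, 28 mm high, fixed on the rail's end. This point is 14 mm above the rail's top, at station x = 55, y = 270 mm. The stop is home when its saddle touches this face.
- stop (a joint): Travel in m of the sliding length stop, a grey saddle on the rail, 56 mm across, 80 mm along it, flat top 73.5 mm above the table. Grows towards the end block; 0.15 = against it, its range's end. Button up: locked anywhere on the rail by a spring brake, do not force it. Button down: slides with about 1.5 N of friction.
- lock (a joint): Travel in m of the lock button: 0 = up (locked); grows as it is pressed straight down; 0.006 = fully down. It starts to move at about 5 N, takes about 8 N when fully down, and springs back when let go. The stop is free once it is down about 1 mm; keep it half-way down or more while sliding.
- button_top (a point): Centre of the lock button's top: a round steel button, diameter 26 mm, on the stop's flat top. Up: 12 mm above the flat, 85.5 mm above the table; fully down: 6 mm above the flat. Rides with the stop, at station x = 55 mm, y = 70 mm + the stop's travel. Axes as the station's.
- shoulder (a point): Middle of the shoulder's upright face: a raised block on the stop's top, on the side of the button towards the end block, 50 mm across, 26 mm along the rail, 24 mm higher than the flat top. The face is 24 mm from the button's axis and looks towards the button: a fingertip on the button can push against it. Axes as the station's.
- stop_face (a point): Where the board is to butt: point on the flat face of the stop arm, 9 mm above the bed, 30 mm from the fence, at station y = 40 mm + the stop's travel. The arm is a 12 mm thick plate hanging from the stop in front of the rail, station x = -20 to 30 mm, down to 3 mm above the bed; the face looks along the station's -y. Axes as the station's.
- board: Pine board to be cut, 60 mm wide (x), 200 mm long (y), 18 mm thick, about 0.1 kg, loose, lying flat on the bed along the fence, 1 to 4 mm from it. Origin: centre of its underside. Its +y end faces the stop's arm, 2 cm or more from it; its +x long edge faces the fence.
- board_corner_front (a point): On the board, half-way up its thickness: the corner of the edge along the fence and the end that faces the stop.
- board_corner_rear (a point): On the board, half-way up its thickness: the corner of the edge along the fence and the end away from the stop.
- glue: yellow glue bottle, 62 mm across, 150 mm tall, standing behind the fence. Bystander, loose.
- driver: grey and black cordless driver standing on its battery, about 165 x 75 mm and 200 mm tall, behind the fence. Bystander, loose.
- sander: cork sanding block 50 x 100 x 30 mm, behind the fence. Bystander, loose.
- pencil: flat green carpenter's pencil 14 x 165 x 8 mm, lying on the bed in front of the board, along the fence; origin at its middle, underside. Bystander, loose.
- screws: clear open tub of screws 85 x 115 x 40 mm, behind the rail. Bystander, loose.
- saw: hand pull saw, 340 mm long, lying flat on the table in front of the station. Bystander, loose.
- crate: small open plywood box 85 x 110 x 55 mm, behind the rail. Bystander, loose.
Mind the look-alikes: they are no part of the job. What is shaped like the board but black is not meant.

How it is judged:
On the way, in this order (a step that is already met when the one before it is completed fails the run):
1. the lock button is held down while the stop is still well short of the end block (value of joint lock above 0.001 m and value of joint stop below 0.09 m), for 0.05 s.
2. the stop reaches the end block with the button still held down (value of joint lock above 0.001 m and value of joint stop above 0.147 m), for 0.05 s.
3. the button is let up and the stop is locked at the end block (value of joint lock below 0.0007 m and value of joint stop above 0.147 m), for 0.2 s.
At the end, for the whole second after the job is handed in: The stop is against the end block (within 3 mm) with its button up (within 0.7 mm); the board lies flat and still on the bed, its front end within 4 mm of the stop's face and both ends of its edge within 6 mm of the fence (all of step 3 and y of board_corner_front in the frame of stop_face above -0.004 m and x of each of board_corner_front, board_corner_rear in the frame of station above 0.029 m and height (world z) of board below 0.021 m and linear speed of board below 0.01 m/s); the robot touches nothing.
It fails at once if the stop is forced along the rail while its lock button is up (value of joint lock below 0.0003 m and velocity of joint stop above 0.03 m/s).
It fails at once if the board is lifted off the bed or tipped (height (world z) of board above 0.028 m or angle between board's own z axis and vertical above 0.15 rad).
It fails at once if another thing on the bench is moved by more than 25 mm (distance of any of glue, driver, sander, pencil, screws, saw, crate from where it was at the start of the episode above 0.025 m).
It also fails if it takes over 58 s, if anything falls off the work surface, if the arm or the gripper's body presses on something with over 40 N, if the wrist force passes 120 N, or if a joint passes its speed limit or range.

## Working session

There is one attempt and no reset: what is moved stays moved. The work goes in short steps, Python scripts to look and compute and a shell command to move; the robot and the scene stay as the last step left them, time stands still between calls to the robot, and variables do not carry over. Pictures are saved under pics/ and viewed, and the job is handed in when it is done.

```bash
mkdir -p pics; ls; python3 - <<'E'
from rig import env, grab_frame
import cv2
for n in("scene","side","wrist"):
    f=grab_frame(n); cv2.imwrite(f"pics/{n}0.png",f["pixels"][:,:,::-1]); print(n,f["fov_y"],f["cx"],f["cy"],f["rvec"],f["tvec"])
print(env.state())
E
```

```text
pics
scene 50.06766291118892 318.5435771794989 201.89008819228442 [ 2.1524298   1.03538262 -0.42193464] [-0.34116407 -0.21405438  1.33039561]
side 49.66983035105703 321.23879863978453 194.02721360333166 [ 2.35268756 -0.70726866  0.27454098] [-0.42459064  0.3004086   0.97100511]
wrist 63.549993797643424 315.1267338179774 197.6734617015325 [6.86555625e-05 3.10322292e+00 4.73388766e-01] [ 0.62356755 -0.03667197  0.39181848]
{'time': 0.15, 'qpos': array([ 2.58618651e-01,  3.85376858e-01,  6.95166116e-03, -3.30285979e-04,
       -1.19400520e+00, -2.58573130e-01]), 'qvel': array([-0.00040266, -0.00312373,  0.00305558,  0.00213099,  0.00032885,
       -0.00199776]), 'joint_torque': array([ 3.86667998e-04, -3.91052306e+01,  1.87588084e+01,  4.22235444e+00,
        1.23758311e-02, -1.38926293e-04]), 'eef_pos': array([6.24853750e-01, 4.30665211e-05, 4.03920379e-01]), 'tool_rot': array([-7.07079576e-01,  7.07133497e-01,  5.43478323e-04, -6.29081854e-04]), 'ft_force': array([-0.20256226, -0.49904958, -0.30664203]), 'moment': array([-0.02421251, -0.00433267, -0.0143231 ]), 'width': 0.0870404800847766}
```

View pics/scene0.png

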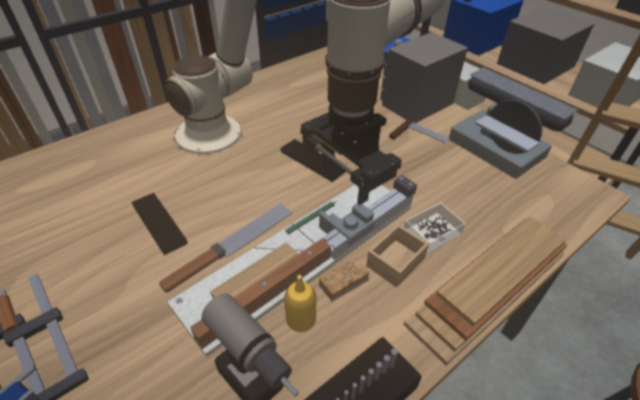

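View pics/side0.png

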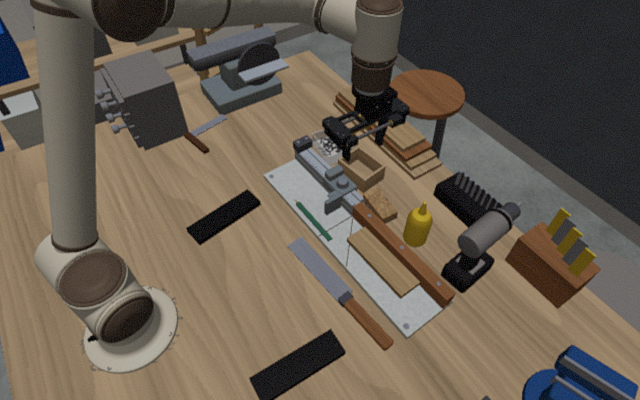

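View pics/wrist0.png

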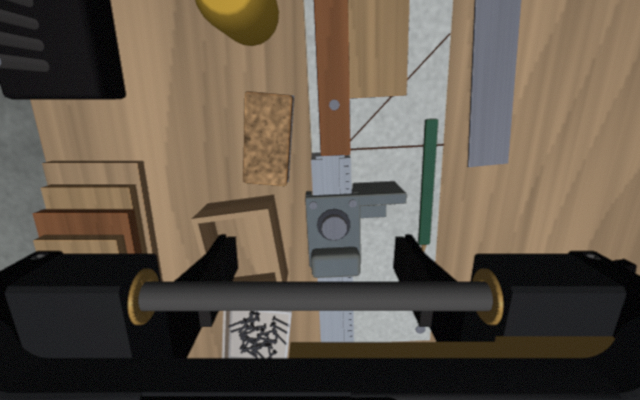

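The wrist view shows the stop with its button at about (334,224), the kerf line at about y=150, the board's front end at about (380,96) and the pencil at x≈428. The side view shows the whole bed and the board. Next I'll measure positions.

```bash
cat > h.py <<'E'
import numpy as np, cv2
from rig import env, grab_frame
def K(f):
    fl=200/np.tan(np.radians(f["fov_y"])/2); return np.array([[fl,0,f["cx"]],[0,fl,f["cy"]],[0,0,1.]])
def plane(f,uv,z):
    R=cv2.Rodrigues(np.array(f["rvec"],float))[0]; t=np.array(f["tvec"],float)
    C=-R.T@t; d=R.T@np.linalg.inv(K(f))@np.array([uv[0],uv[1],1.]); return C+d*(z-C[2])/d[2]
def proj(f,P):
    return cv2.projectPoints(np.atleast_2d(np.array(P,float)),np.array(f["rvec"],float),np.array(f["tvec"],float),K(f),None)[0][:,0]
E
python3 - <<'E'
from h import *
np.set_printoptions(precision=4,suppress=True)
f=grab_frame("wrist");s=grab_frame("side")
print(proj(f,[[.62,0,.05],[.72,0,.05],[.62,.1,.05]]))
for n,uv,z in [("button",(334,223),.0855),("board end far corner(fence side)",(352,96),.036),("board end near",(408,96),.036),("rail start L",(312,154),.063),("rail start R",(351,154),.063),("wood fence edge R top",(350,8),.063),("R bottom",(350,150),.063),("fence L",(316,8),.063),("pencil top",(430,120),.026),("pencil bot",(424,243),.026),("shoulder face L",(313,249),.0975),("shoulder R",(359,249),.0975)]: print(n,plane(f,uv,z))
for a,z in (("wrist",0),("side",0)):
    g=(f if a=="wrist" else s)["pixels"][:,:,::-1]
    crop=g[0:300,290:470] if a=="wrist" else g[120:350,250:470]
    c=cv2.resize(crop,None,fx=(2 if a=="wrist" else 2.6),fy=(2 if a=="wrist" else 2.6),interpolation=cv2.INTER_CUBIC); cv2.imwrite(f"pics/{a}_c.png",c)
E
```

```text
[[318.735  177.3755]
 [224.467  177.3906]
 [318.4148 261.7292]]
button [0.6052 0.0378 0.0855]
board end far corner(fence side) [ 0.586  -0.0824  0.036 ]
board end near [ 0.5284 -0.0825  0.036 ]
rail start L [ 0.627  -0.0271  0.063 ]
rail start R [ 0.5881 -0.0271  0.063 ]
wood fence edge R top [ 0.5933 -0.1561  0.063 ]
R bottom [ 0.5892 -0.0311  0.063 ]
fence L [ 0.6231 -0.1561  0.063 ]
pencil top [ 0.4998 -0.0578  0.026 ]
pencil bot [0.4915 0.0878 0.026 ]
shoulder face L [0.626  0.0602 0.0975]
shoulder R [0.581  0.0603 0.0975]
```

View pics/wrist_c.png

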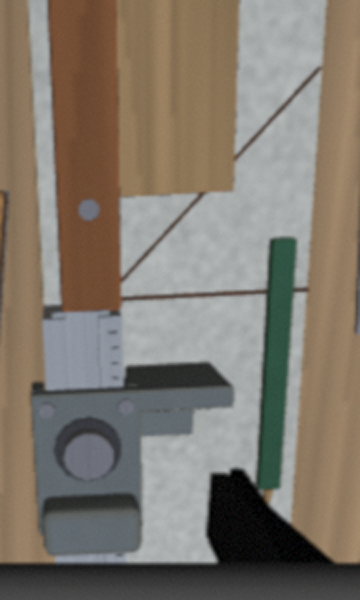

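View pics/side_c.png

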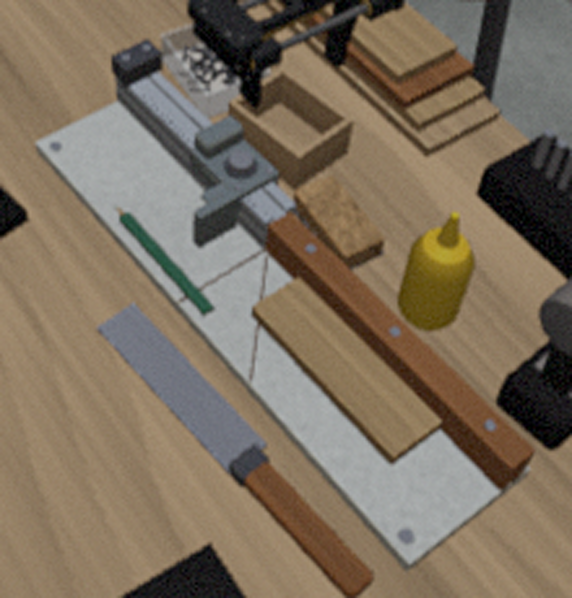

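```bash
python3 - <<'E'
from h import *
np.set_printoptions(precision=4,suppress=True)
f=grab_frame("wrist");s=grab_frame("side")
def S(x,y): return (250+x/2.6,120+y/2.6)
P={n:plane(s,S(*uv),z) for n,uv,z in [("bedN",(410,566),.018),("bedF",(37,146),.018),("bedNR",(499,492),.018),("blockTL",(113,62),.091),("blockTR",(150,42),.091),("blockTinnerL",(124,82),.091),("blockTinnerR",(161,66),.091),("button",(240,160),.0855),("bd_frontnear",(254,311),.036),("bd_frontfar",(302,277),.036),("bd_rearnear",(393,457),.036),("bd_rearfar",(441,422),.036),("fence kerf top",(266,237),.063),("fence end top",(508,470),.063)]}
for k,v in P.items(): print(k,v)
d=P["bedF"]-P["bedN"]; print(np.linalg.norm(d),np.degrees(np.arctan2(-d[0],d[1])))
d=P["fence kerf top"]-P["fence end top"]; print(np.linalg.norm(d),np.degrees(np.arctan2(-d[0],d[1])))
# wrist fits: fence right edge by colour
g=f["pixels"].astype(int)
hsv=cv2.cvtColor(f["pixels"],cv2.COLOR_RGB2HSV)
pts=[[],[]]
for r in range(2,148,5):
    row=g[r,300:365]; m=(row[:,0]>row[:,2]*1.9)  # reddish
    ix=np.where(m)[0]
    if len(ix)>10: pts[0].append(plane(f,(300+ix[0]-.5,r),.063)); pts[1].append(plane(f,(300+ix[-1]+.5,r),.063))
for p in pts:
    p=np.array(p); c=np.polyfit(p[:,1],p[:,0],1); print(len(p),c, np.degrees(np.arctan(-c[0])))
E
```

```text
bedN [ 0.4951 -0.3631  0.018 ]
bedF [0.4651 0.2298 0.018 ]
bedNR [ 0.6048 -0.3557  0.018 ]
blockTL [0.5683 0.2317 0.091 ]
blockTR [0.6199 0.237  0.091 ]
blockTinnerL [0.5619 0.1983 0.091 ]
blockTinnerR [0.609  0.1976 0.091 ]
button [0.6042 0.0414 0.0855]
bd_frontnear [ 0.5291 -0.0913  0.036 ]
bd_frontfar [ 0.5928 -0.0846  0.036 ]
bd_rearnear [ 0.5405 -0.2841  0.036 ]
bd_rearfar [ 0.5993 -0.2815  0.036 ]
fence kerf top [ 0.5788 -0.0404  0.063 ]
fence end top [ 0.6018 -0.3554  0.063 ]
0.5936641022319231 2.9023510618873134
0.31585602584276007 4.175014868441054
30 [-0.0522  0.6162] 2.9905655484653955
30 [-0.04    0.5889] 2.2877820128876825
```

```bash
python3 - <<'E'
from h import *
np.set_printoptions(precision=4,suppress=True)
s=grab_frame("side");c=grab_frame("scene")
for n,uv in [("glue base near",(417,246)),("glue base L",(405,238)),("drv",(444,274)),("drv2",(470,288)),("drvR",(493,262))]: print(n,plane(s,uv,0))
for n,uv in [("glue base",(299,329)),("drv",(215,362))]: print(n,plane(c,uv,0))
print(proj(s,[[.62,-.3,.19],[.66,-.3,.19],[.62,-.3,.0]]))
E
```

```text
glue base near [ 0.684  -0.1875  0.    ]
glue base L [ 0.6745 -0.1512  0.    ]
drv [ 0.6844 -0.2863  0.    ]
drv2 [ 0.7099 -0.349   0.    ]
drvR [ 0.8126 -0.3295  0.    ]
glue base [ 0.7077 -0.1822  0.    ]
drv [ 0.6635 -0.3471  0.    ]
[[446.926  247.4244]
 [460.7417 238.6236]
 [428.5207 291.1952]]
```

```bash
python3 -m creep '[[-0.1,0.05,0.1,-0.03],[-0.2,0.1,0.25,-0.06],[-0.2,0.1,0.4,-0.06],[-0.2,0.1,0.55,-0.06],[-0.2,0.1,0.59,-0.06],[-0.2,0.1,0.59,-0.06],[-0.2,0.1,0.59,-0.06],[-0.2,0.1,0.59,-0.06]]' 255 20
python3 - <<'E'
from h import *
for n in("side","wrist","scene"):
    f=grab_frame(n); g=f["pixels"][:,:,::-1]
    if n=="side": g=cv2.resize(g[80:280,240:460],None,fx=3,fy=3,interpolation=cv2.INTER_CUBIC)[:600]
    if n=="scene": g=cv2.resize(g[140:300,250:460],None,fx=3,fy=3,interpolation=cv2.INTER_CUBIC)
    cv2.imwrite(f"pics/{n}1.png",g)
s=env.state();print(s['eef_pos'],s['ft_force'],s['time'],s['width'])
E
```

```text
time: 1.12
eef_pos: [0.6059, 0.04, 0.2889]
tool_rot: [0.724, -0.69, 0.001, -0.002]
ft_force: [0.2, 0.0, -0.0]
width: 0.0417
[0.60545159 0.03995338 0.28859993] [-0.04234928 -0.3993556  -0.08804135] 1.2667 0.02979112422984832
```

View pics/side1.png

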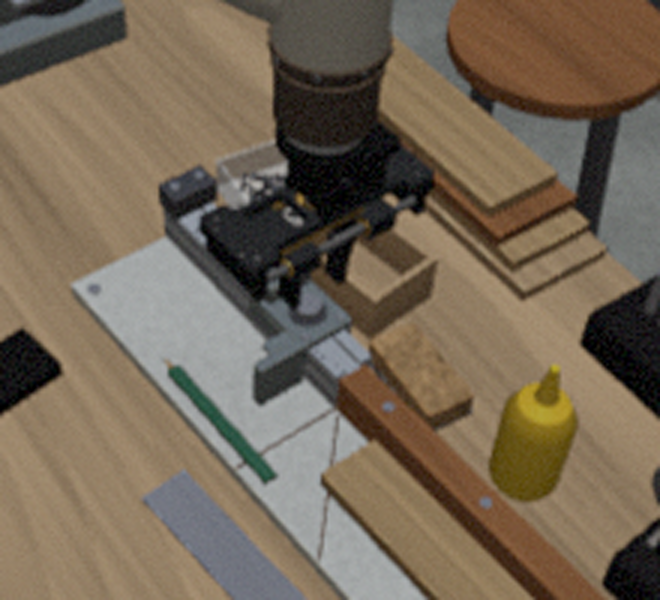

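View pics/wrist1.png

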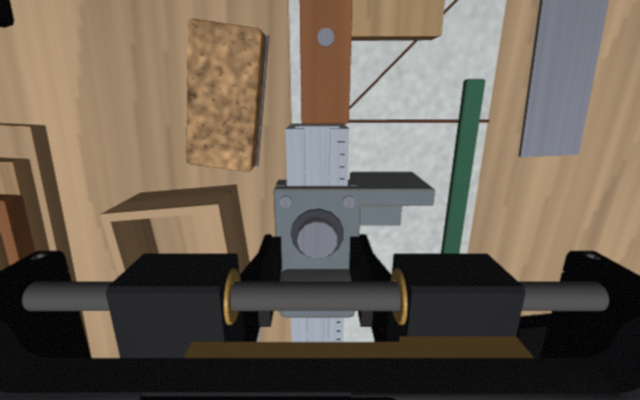

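View pics/scene1.png

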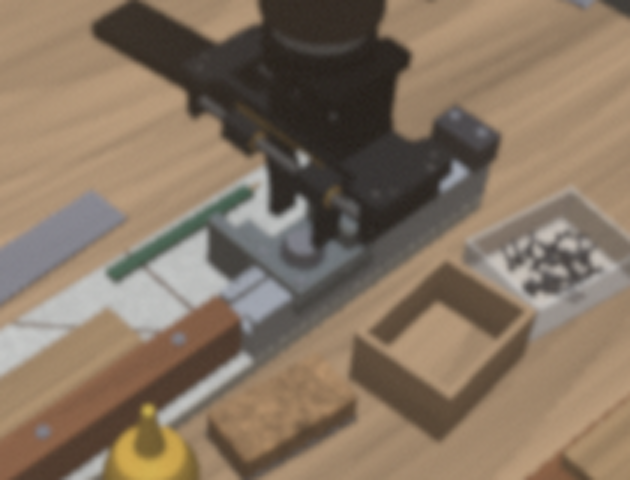

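The fingers are still closing and hover near the button and shoulder at tip height 0.107. The wrist view has the button at about (317,238). I'll let them close and re-measure.

```bash
python3 -m creep '[[0,0,0,0],[0,0,0,0],[0,0,0,0],[0,0,0,0],[0,0,0,0]]' 255
python3 - <<'E'
from h import *
np.set_printoptions(precision=4,suppress=True)
from scipy.spatial.transform import Rotation as Ro
f=grab_frame("wrist");g=f["pixels"][:,:,::-1]
cv2.imwrite("pics/wrist2.png",cv2.resize(g[100:320,200:460],None,fx=2.7,fy=2.7,interpolation=cv2.INTER_CUBIC))
s=env.state();print(s['eef_pos'],s['width'],s['ft_force'])
R=Ro.from_quat(s['tool_rot']).as_matrix();print(R)
print("tip",s['eef_pos']+R[:,2]*.182, proj(f,s['eef_pos']+R[:,2]*.182))
for n,uv,z in [("button",(317,239),.0855),("railstart L",(288,125),.063),("railstartR",(349,125),.063),("saddle L edge front",(276,184),.0735),("saddle R",(354,184),.0735)]: print(n,plane(f,uv,z))
E
```

```text
time: 1.68
eef_pos: [0.605, 0.04, 0.2868]
tool_rot: [0.724, -0.69, -0.0, -0.0]
ft_force: [0.5, 0.3, 0.1]
width: 0.0018
[0.605  0.04   0.2867] 0.0010347412928366161 [ 0.1276 -0.6594 -0.5864]
[[ 0.0471 -0.9989 -0.0001]
 [-0.9989 -0.0471 -0.    ]
 [ 0.      0.0001 -1.    ]]
tip [0.6049 0.04   0.1047] [[314.5958 251.3457]]
button [0.6034 0.0413 0.0855]
railstart L [ 0.6244 -0.0242  0.063 ]
railstartR [ 0.5869 -0.0259  0.063 ]
saddle L edge front [0.6302 0.011  0.0735]
saddle R [0.5821 0.0087 0.0735]
```

View pics/wrist2.png

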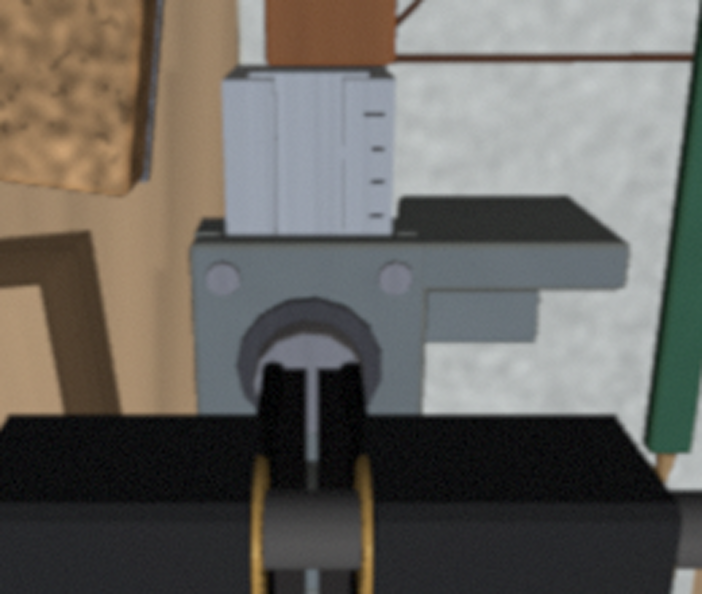

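The button's top centre comes out at about (0.604, 0.043) and the tips are at (0.605, 0.040), well short of the shoulder. I'll go down in steps and watch the force.

```bash
python3 -m creep '[[-0.02,0,0.05,0],[-0.02,0,0.08,0],[-0.02,0,0.09,0],[-0.02,0,0.095,0],[-0.02,0,0.1,0],[-0.02,0,0.1,0]]' 255 
```

```text
time: 2.23
eef_pos: [0.6045, 0.0441, 0.2668]
tool_rot: [0.724, -0.69, -0.0, 0.0]
ft_force: [-3.0, 0.8, 3.2]
width: 0.0004
```

```bash
python3 -m creep '[[0,0,0.01,0],[0,0,0.02,0],[0,0,0.025,0],[0,0,0.025,0],[0,0,0.025,0]]'
```

```text
time: 2.65
eef_pos: [0.6047, 0.044, 0.2628]
tool_rot: [0.724, -0.69, 0.0, 0.0]
ft_force: [-4.2, 0.6, 6.8]
width: 0.0002
```

```bash
python3 -m creep '[[0,0,0.006,0],[0,0,0.008,0],[-0.02,0,0.008,0],[-0.04,0,0.008,0],[-0.06,0,0.008,0],[-0.08,0,0.008,0],[-0.1,0,0.008,0],[-0.1,0,0.008,0]]'
python3 - <<'E'
from h import *
f=grab_frame("wrist");g=f["pixels"][:,:,::-1]
cv2.imwrite("pics/wrist3.png",cv2.resize(g[100:320,200:460],None,fx=2.7,fy=2.7,interpolation=cv2.INTER_CUBIC))
E
```

```text
time: 3.32
eef_pos: [0.6037, 0.0639, 0.2621]
tool_rot: [0.724, -0.69, 0.0, 0.0]
ft_force: [-6.8, -0.8, 11.6]
width: 0.0004
```

View pics/wrist3.png

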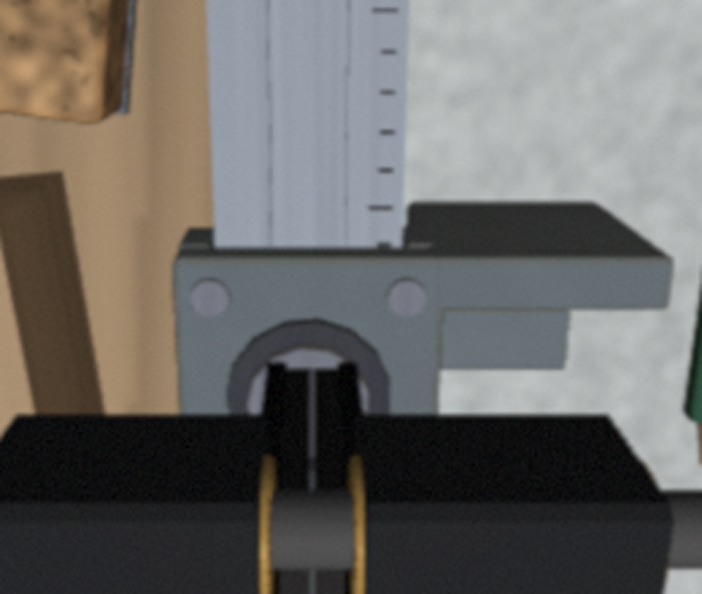

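```bash
python3 -m creep '[[-0.04,0.003,-0.002,0],[-0.08,0.005,-0.002,0],[-0.12,0.005,-0.002,0],[-0.16,0.005,-0.002,0],[-0.2,0.005,-0.002,0],[-0.24,0.005,-0.002,0],[-0.28,0.005,-0.002,0],[-0.32,0.005,-0.002,0],[-0.35,0.005,-0.002,0],[-0.35,0.005,-0.002,0]]'
python3 - <<'E'
from h import *
f=grab_frame("wrist");g=f["pixels"][:,:,::-1]
cv2.imwrite("pics/wrist4.png",cv2.resize(g[100:320,200:460],None,fx=2.7,fy=2.7,interpolation=cv2.INTER_CUBIC))
f=grab_frame("side");g=f["pixels"][:,:,::-1]
cv2.imwrite("pics/side4.png",cv2.resize(g[80:280,240:460],None,fx=2.7,fy=2.7,interpolation=cv2.INTER_CUBIC))
E
```

```text
time: 4.2
eef_pos: [0.5998, 0.1346, 0.2621]
tool_rot: [0.724, -0.69, 0.001, -0.001]
ft_force: [-3.4, 1.4, 8.2]
width: 0.0002
```

View pics/wrist4.png

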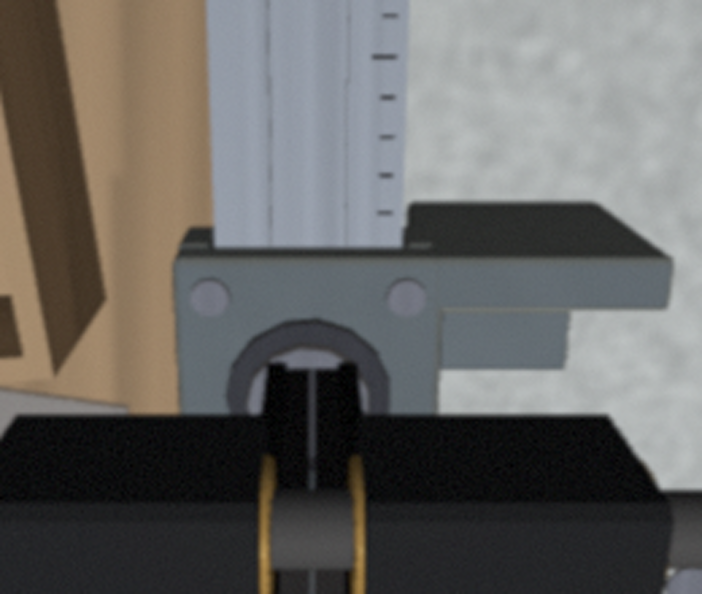

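View pics/side4.png

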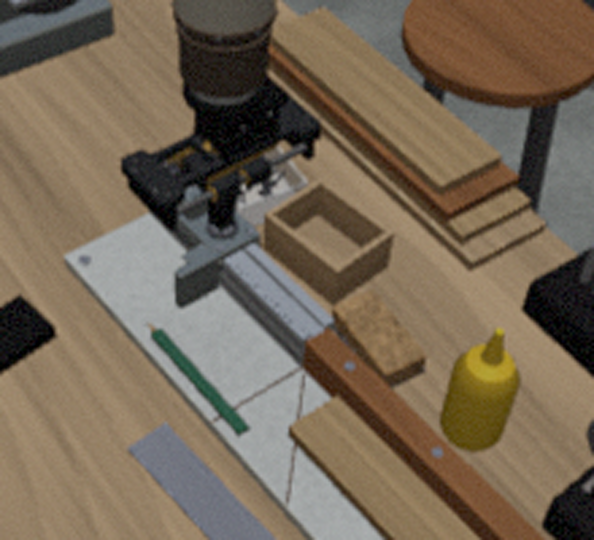

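The stop is riding with the fingertips without slipping and the button is down. I'll continue towards the end block.

```bash
python3 -m creep '[[-0.03,0,0,0],[-0.06,0,0,0],[-0.09,0,0,0],[-0.11,0,0,0],[-0.13,0,0,0],[-0.13,0,0,0],[-0.13,0,0,0]]'
python3 - <<'E'
from h import *
f=grab_frame("wrist");g=f["pixels"][:,:,::-1]
cv2.imwrite("pics/wrist5.png",cv2.resize(g[100:320,200:460],None,fx=2.7,fy=2.7,interpolation=cv2.INTER_CUBIC))
f=grab_frame("side");g=f["pixels"][:,:,::-1]
cv2.imwrite("pics/side5.png",cv2.resize(g[80:280,240:460],None,fx=2.7,fy=2.7,interpolation=cv2.INTER_CUBIC))
E
```

```text
time: 4.88
eef_pos: [0.5986, 0.1601, 0.2621]
tool_rot: [0.724, -0.69, 0.001, -0.001]
ft_force: [-3.4, 1.7, 9.3]
width: 0.0005
```

View pics/wrist5.png

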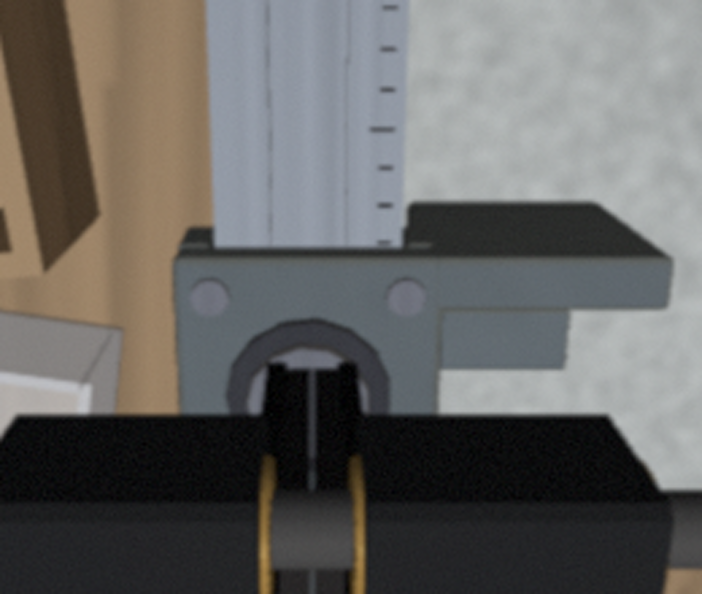

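View pics/side5.png

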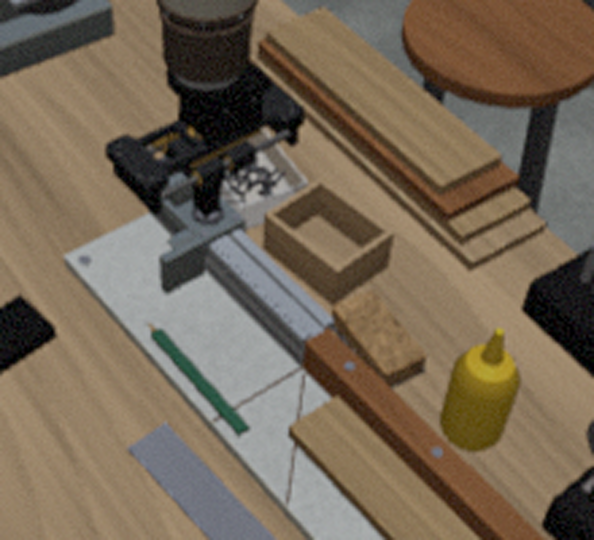

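Still moving freely. More small steps now, watching the y force.

```bash
python3 -m creep '[[-0.01,0,0,0],[-0.02,0,0,0],[-0.03,0,0,0],[-0.04,0,0,0],[-0.04,0,0,0]]'
python3 - <<'E'
from h import *
f=grab_frame("wrist");g=f["pixels"][:,:,::-1]
cv2.imwrite("pics/wrist6.png",cv2.resize(g[100:320,200:460],None,fx=2.7,fy=2.7,interpolation=cv2.INTER_CUBIC))
f=grab_frame("scene");g=f["pixels"][:,:,::-1]
cv2.imwrite("pics/scene6.png",cv2.resize(g[120:280,280:480],None,fx=3.5,fy=3.5,interpolation=cv2.INTER_CUBIC))
E
```

```text
time: 5.4
eef_pos: [0.5985, 0.1671, 0.2622]
tool_rot: [0.724, -0.69, 0.001, 0.0]
ft_force: [-2.0, -3.5, 7.8]
width: 0.0006
```

View pics/wrist6.png

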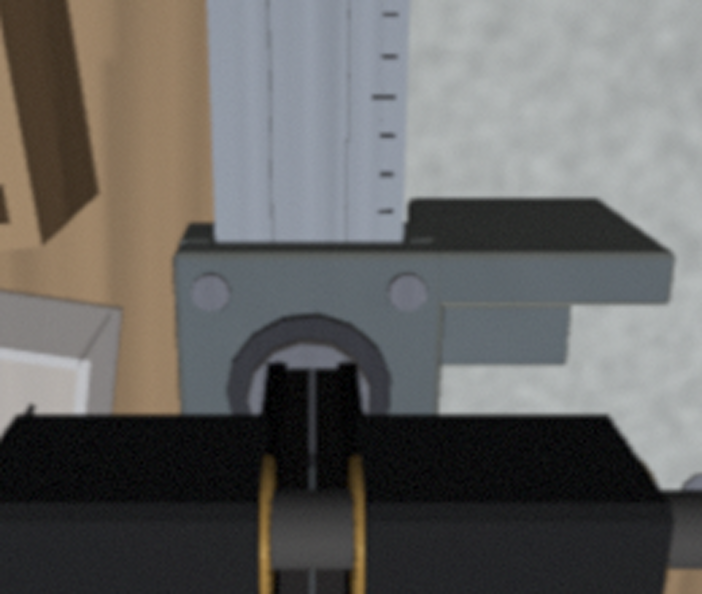

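View pics/scene6.png

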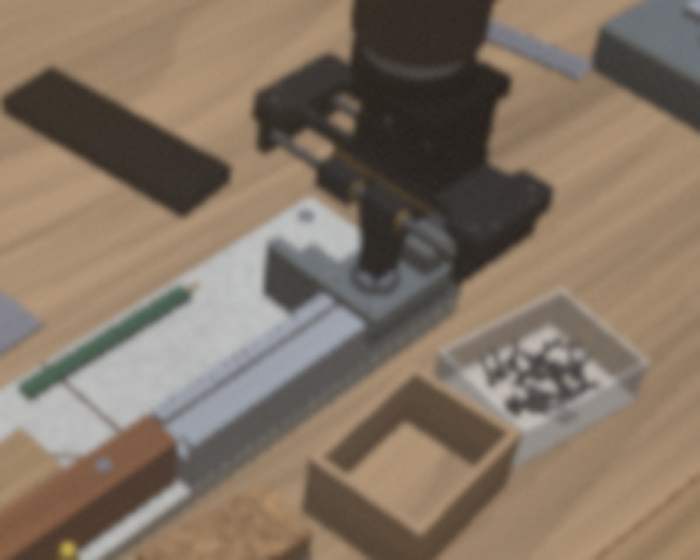

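Fy has jumped to -3.5 N and the saddle has slipped slightly relative to the fingers, so the stop looks home. I'll push on gently to the shoulder to confirm.

```bash
python3 -m creep '[[-0.01,0,0,0],[-0.02,0,0,0],[-0.03,0,0,0],[-0.04,0,0,0],[-0.04,0,0,0]]'; python3 -m creep '[[-0.005,0,0,0],[-0.01,0,0,0],[-0.015,0,0,0],[-0.015,0,0,0]]'
```

```text
time: 5.92
eef_pos: [0.5986, 0.1747, 0.2625]
tool_rot: [0.724, -0.69, 0.002, -0.0]
ft_force: [0.4, -3.9, 7.8]
width: 0.0006
time: 6.25
eef_pos: [0.5985, 0.1776, 0.2625]
tool_rot: [0.724, -0.69, 0.002, -0.0]
ft_force: [0.4, -5.0, 7.1]
width: 0.0005
```

```bash
python3 -m creep '[[-0.005,0,0,0],[-0.01,0,0,0],[-0.015,0,0,0],[-0.015,0,0,0]]'; python3 - <<'E'
from h import *
f=grab_frame("wrist");g=f["pixels"][:,:,::-1]
cv2.imwrite("pics/wrist7.png",cv2.resize(g[100:320,200:460],None,fx=2.7,fy=2.7,interpolation=cv2.INTER_CUBIC))
E
```

```text
time: 6.58
eef_pos: [0.5986, 0.1787, 0.2625]
tool_rot: [0.724, -0.69, 0.003, 0.001]
ft_force: [2.6, -12.2, 7.8]
width: 0.0002
```

View pics/wrist7.png

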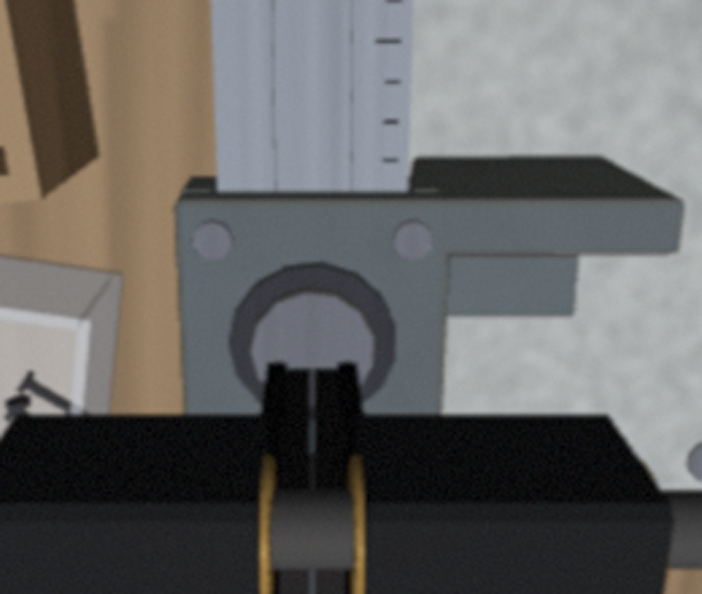

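Fy is -12 N with the fingertip against the shoulder, so the stop is hard against the end block. I'll lift straight up, keeping the light forward push so friction can't drag the stop back.

```bash
python3 -m creep '[[0,0,-0.01,0],[0,0,-0.02,0],[0,0,-0.03,0],[0,0,-0.05,0],[0,0,-0.1,0],[0,0,-0.2,0],[0,0,-0.3,0],[0,0,-0.3,0]]'
python3 - <<'E'
from h import *
np.set_printoptions(precision=4,suppress=True)
s=env.state();print(s['ft_force'],s['eef_pos'])
f=grab_frame("wrist");g=f["pixels"][:,:,::-1]
cv2.imwrite("pics/wrist8.png",g)
f=grab_frame("side");g=f["pixels"][:,:,::-1]
cv2.imwrite("pics/side8.png",cv2.resize(g[100:250,260:400],None,fx=4,fy=4,interpolation=cv2.INTER_CUBIC))
E
```

```text
time: 7.3
eef_pos: [0.5988, 0.1819, 0.3247]
tool_rot: [0.724, -0.69, 0.002, -0.004]
ft_force: [0.6, -0.2, 0.7]
width: 0.0002
[ 0.6479 -0.1923  0.7061] [0.5988 0.1819 0.3247]
```

View pics/wrist8.png

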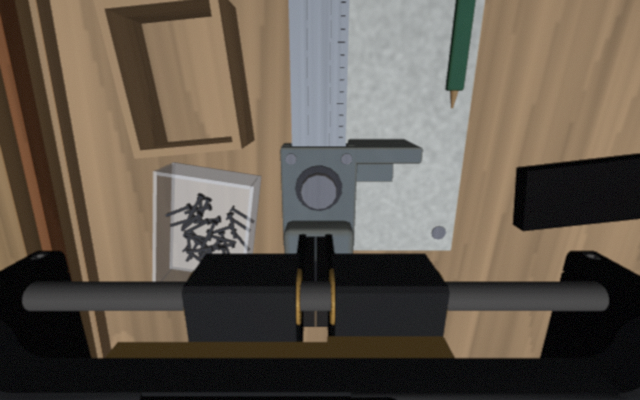

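View pics/side8.png

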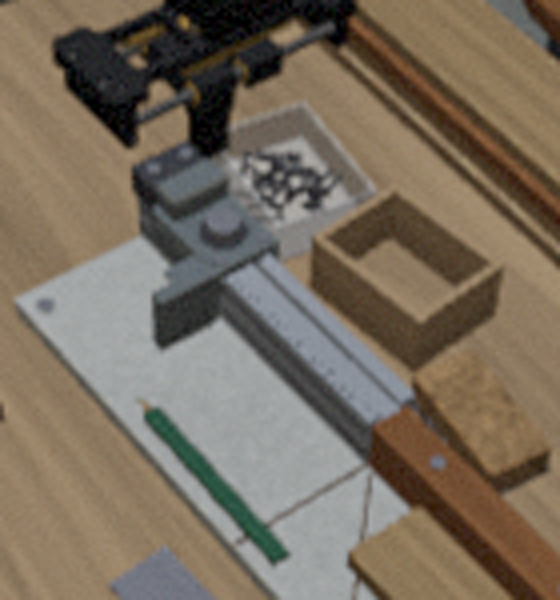

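The stop's saddle touches the end block and the button stands proud again. Next I'll raise the hand, turn it by a quarter (so the body doesn't reach over the glue or driver), and go behind the board.

```bash
python3 - <<'E'
from h import *
np.set_printoptions(precision=4,suppress=True)
f=grab_frame("wrist");R=cv2.Rodrigues(np.array(f["rvec"]))[0]
print("cam",-R.T@f["tvec"],env.state()['qpos']); print("btn home",plane(f,(320,188),.0855))
E
python3 -m creep '[[0.1,0,-0.2,0],[0.3,0.02,-0.35,-0.14],[0.5,0.04,-0.35,-0.28],[0.7,0.06,-0.35,-0.42],[0.9,0.06,-0.35,-0.56],[1,0.06,-0.35,-0.7],[1,0.06,-0.35,-0.85],[1,0.06,-0.35,-1],[1,0.06,-0.35,-1],[1,0.06,-0.35,-1]]'
python3 - <<'E'
from h import *
np.set_printoptions(precision=4,suppress=True)
from scipy.spatial.transform import Rotation as Ro
s=env.state(); print(s['eef_pos'],s['qpos'],Ro.from_quat(s['tool_rot']).as_matrix())
f=grab_frame("wrist");R=cv2.Rodrigues(np.array(f["rvec"]))[0]
print("cam",-R.T@f["tvec"])
E
```

```text
cam [0.6012 0.1002 0.3006] [ 0.5541  0.4513 -0.1101 -0.0004 -1.0093 -0.5072]
btn home [0.5953 0.1605 0.0855]
time: 8.28
eef_pos: [0.5947, -0.0186, 0.3893]
tool_rot: [0.932, -0.362, -0.001, 0.0]
ft_force: [0.8, 0.6, 0.1]
width: 0.0005
[ 0.5947 -0.0186  0.3893] [ 0.2406  0.3453 -0.0917 -0.0002 -1.1357  0.5887] [[ 0.7374 -0.6755 -0.0019]
 [-0.6755 -0.7374 -0.0002]
 [-0.0012  0.0014 -1.    ]]
cam [ 0.6551 -0.0735  0.3689]
```

The camera sits on the tool's +x side, so it is better to have tool x facing the robot and away from the driver. I'll turn the other way while travelling.

```bash
python3 -m creep '[[0.05,0.06,0,0.15],[0.1,0.13,0,0.3],[0.16,0.2,0,0.45],[0.22,0.28,0,0.6],[0.28,0.36,0,0.75],[0.34,0.43,0,0.9],[0.4,0.5,0,1],[0.43,0.55,0,1],[0.43,0.55,0,1]]'
python3 - <<'E'
from h import *
np.set_printoptions(precision=4,suppress=True)
from scipy.spatial.transform import Rotation as Ro
s=env.state(); print(s['eef_pos'],s['qpos'],Ro.from_quat(s['tool_rot']).as_matrix())
E
```

```text
time: 9.08
eef_pos: [0.584, -0.1591, 0.39]
tool_rot: [0.723, -0.691, -0.0, 0.0]
ft_force: [-0.7, 0.4, 0.6]
width: 0.0002
[ 0.584  -0.1591  0.39  ] [ 0.0013  0.3618 -0.0651  0.0001 -1.1449  0.0448] [[ 0.0461 -0.9989 -0.001 ]
 [-0.9989 -0.0461 -0.0001]
 [ 0.      0.001  -1.    ]]
```

```bash
python3 -m creep '[[0.1,0.02,0,0.15],[0.2,0.04,0,0.3],[0.3,0.06,0,0.45],[0.4,0.06,0,0.6],[0.5,0.06,0,0.75],[0.5,0.06,0,0.9],[0.5,0.06,0,1],[0.5,0.06,0,1]]'
python3 -m creep '[[0,0,0,0.15],[0,0,0,0.3],[0,0,0,0.45],[0,0,0,0.6],[0,0,0,0.75],[0,0,0,0.9],[0,0,0,1],[0,0,0,1],[0,0,0,1]]'
python3 - <<'E'
from h import *
np.set_printoptions(precision=4,suppress=True)
from scipy.spatial.transform import Rotation as Ro
s=env.state(); print(s['eef_pos'],s['qpos'],Ro.from_quat(s['tool_rot']).as_matrix())
for n in("side","wrist"):
    f=grab_frame(n); cv2.imwrite(f"pics/{n}9.png",f["pixels"][:,:,::-1])
E
```

```text
time: 9.75
eef_pos: [0.5772, -0.2577, 0.3902]
tool_rot: [-0.404, 0.915, 0.0, -0.0]
ft_force: [0.5, -1.4, 0.5]
width: 0.0005
time: 10.5
eef_pos: [0.5773, -0.2574, 0.3905]
tool_rot: [-0.026, 1.0, 0.0, 0.0]
ft_force: [-0.0, -0.5, -0.2]
width: 0.0004
[ 0.5773 -0.2574  0.3905] [-0.1639  0.4063  0.005  -0.0001 -1.1696 -1.3547] [[-0.9986 -0.0521  0.    ]
 [-0.0521  0.9986  0.0001]
 [-0.      0.0001 -1.    ]]
```

View pics/side9.png

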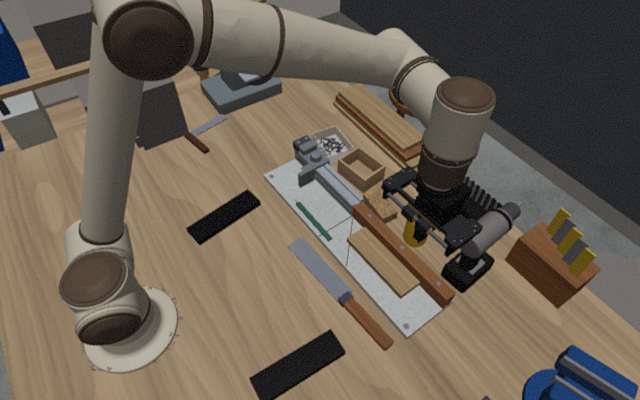

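View pics/wrist9.png

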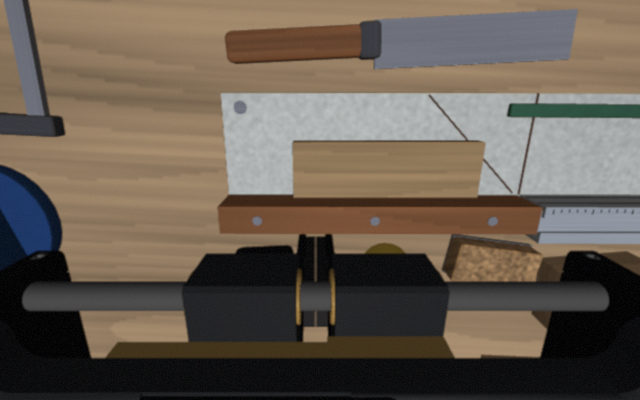

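The wrist view shows the board at columns 293–482, with its rear end at (293, 142–197) and the fence just below it in the picture. Tool y now points along the rail.

```bash
python3 - <<'E'
from h import *
np.set_printoptions(precision=4,suppress=True)
from scipy.spatial.transform import Rotation as Ro
f=grab_frame("wrist");s=env.state();R=Ro.from_quat(s['tool_rot']).as_matrix()
tip=s['eef_pos']+R[:,2]*.182
for n,uv,z in [("rear near",(293,142),.036),("rear far",(293,196),.036),("front near",(482,142),.036),("front far",(480,196),.036),("bed nr",(221,94),.018),("fence top front rear-end",(221,205),.063),("fence tf kerf",(538,206),.063),("pencil",(510,105),.026),("bed edge",(221,150),.018)]:
    p=plane(f,uv,z); print(n,p,"tool rel",R.T@(p-tip))
d=cv2.cvtColor(f["pixels"],cv2.COLOR_RGB2BGR)
cv2.imwrite("pics/wrist10.png",cv2.resize(d[80:240,210:560],None,fx=2.2,fy=2.2,interpolation=cv2.INTER_CUBIC))
E
```

```text
rear near [ 0.5401 -0.2817  0.036 ] tool rel [ 0.0382 -0.0219  0.1726]
rear far [ 0.5982 -0.2799  0.036 ] tool rel [-0.0199 -0.023   0.1726]
front near [ 0.5302 -0.0875  0.036 ] tool rel [0.0384 0.1725 0.1726]
front far [ 0.5878 -0.0778  0.036 ] tool rel [-0.0197  0.1794  0.1726]
bed nr [ 0.4968 -0.359   0.018 ] tool rel [ 0.0852 -0.097   0.1906]
fence top front rear-end [ 0.6029 -0.3503  0.063 ] tool rel [-0.0212 -0.0936  0.1456]
fence tf kerf [ 0.5877 -0.0323  0.063 ] tool rel [-0.0219  0.2248  0.1455]
pencil [ 0.4924 -0.0614  0.026 ] tool rel [0.0748 0.2005 0.1826]
bed edge [ 0.5552 -0.3611  0.018 ] tool rel [ 0.027  -0.102   0.1906]
```

View pics/wrist10.png

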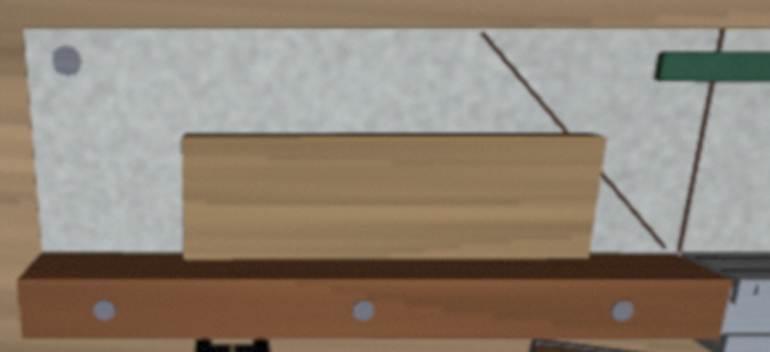

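```bash
python3 -m creep '[[0.045,-0.15,0,0],[0.045,-0.29,0.05,0],[0.045,-0.29,0.2,0],[0.045,-0.29,0.35,0],[0.045,-0.29,0.5,0],[0.045,-0.29,0.65,0],[0.045,-0.29,0.75,0],[0.045,-0.29,0.8,0],[0.045,-0.29,0.8,0]]'
python3 - <<'E'
from h import *
np.set_printoptions(precision=4,suppress=True)
s=env.state();print(s['eef_pos'],s['ft_force'])
f=grab_frame("wrist");cv2.imwrite("pics/wrist11.png",f["pixels"][:,:,::-1])
f=grab_frame("side");cv2.imwrite("pics/side11.png",cv2.resize(f["pixels"][150:350,320:540,::-1],None,fx=2.7,fy=2.7,interpolation=cv2.INTER_CUBIC))
E
```

```text
time: 11.4
eef_pos: [0.5701, -0.3163, 0.2278]
tool_rot: [-0.024, 1.0, 0.001, -0.003]
ft_force: [0.5, 0.6, -1.1]
width: 0.0004
[ 0.5701 -0.3163  0.2278] [ 0.5224  0.5544 -1.1471]
```

View pics/wrist11.png

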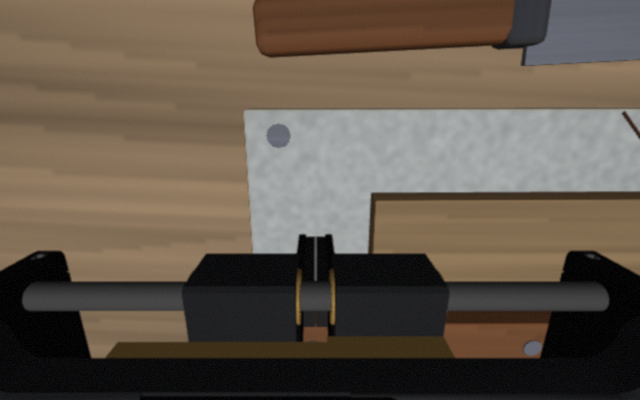

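View pics/side11.png

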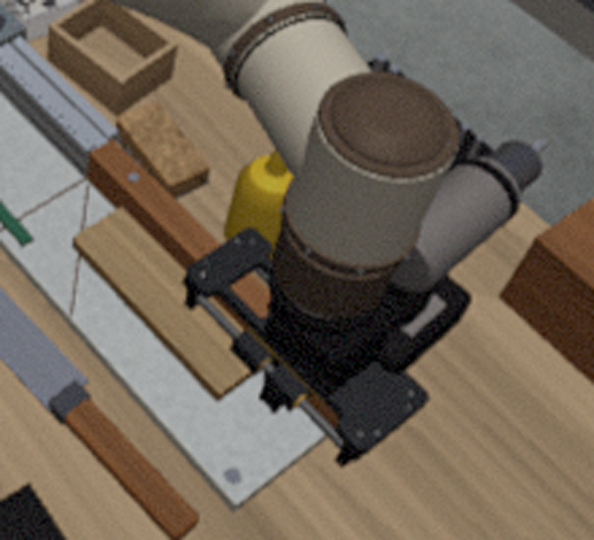

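```bash
python3 - <<'E'
from h import *
np.set_printoptions(precision=4,suppress=True)
s=grab_frame("side");c=grab_frame("scene")
for z in(.13,.165,.2): print(z,plane(s,(460,242),z),plane(c,(215,310),z))
E
```

```text
0.13 [ 0.6949 -0.2846  0.13  ] [ 0.6479 -0.315   0.13  ]
0.165 [ 0.6702 -0.2967  0.165 ] [ 0.6702 -0.3211  0.165 ]
0.2 [ 0.6454 -0.3087  0.2   ] [ 0.6925 -0.3272  0.2   ]
```

The driver's near end is about 4 cm clear of the hand. I'll go down the last 19 mm.

```bash
python3 -m creep '[[0,0,0.05,0],[0,0,0.08,0],[0,0,0.08,0],[0,0.02,0.08,0],[0,0.04,0.08,0],[0,0.06,0.08,0],[0,0.08,0.08,0],[0,0.08,0.08,0]]'
python3 - <<'E'
from h import *
f=grab_frame("wrist");cv2.imwrite("pics/wrist12.png",f["pixels"][:,:,::-1])
E
```

```text
time: 12.27
eef_pos: [0.5701, -0.2997, 0.2148]
tool_rot: [-0.024, 1.0, 0.0, 0.0]
ft_force: [-0.2, 0.1, -0.1]
width: 0.0007
```

View pics/wrist12.png

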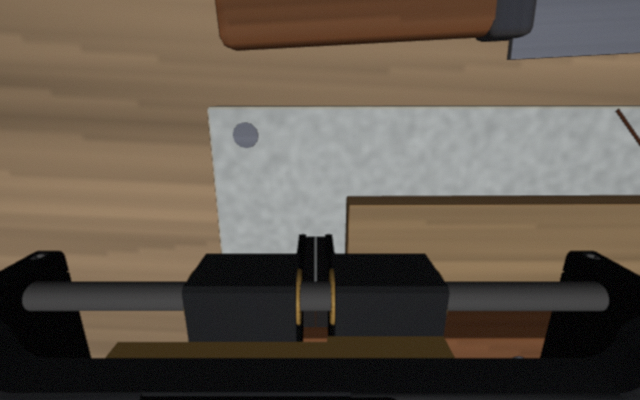

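```bash
python3 -m creep '[[0,0,0.015,0],[0,0,0.03,0],[0,0,0.03,0],[0,0.03,0.03,0],[0,0.06,0.03,0],[0,0.09,0.03,0],[0,0.13,0.03,0],[0,0.17,0.03,0],[0,0.2,0.03,0],[0,0.2,0.03,0]]'
python3 - <<'E'
from h import *
f=grab_frame("wrist");cv2.imwrite("pics/wrist13.png",f["pixels"][:,:,::-1])
E
```

```text
time: 13.15
eef_pos: [0.5682, -0.2591, 0.2087]
tool_rot: [-0.024, 1.0, 0.0, -0.0]
ft_force: [-0.5, -0.1, 0.7]
width: 0.0002
```

View pics/wrist13.png

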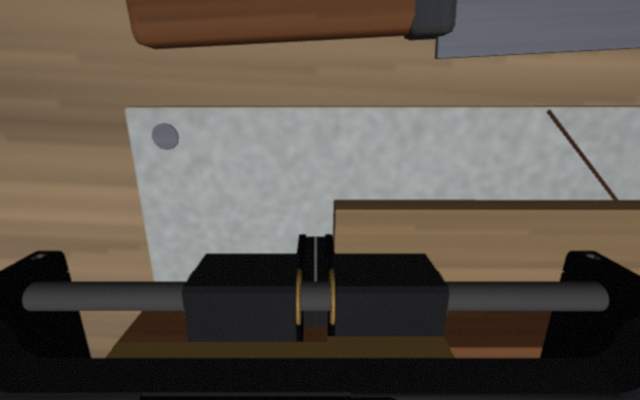

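The board is in contact and moving straight. I'll keep pushing.

```bash
python3 -m creep '[[0,0.04,0,0],[0,0.08,0,0],[0,0.12,0,0],[0,0.16,0,0],[0,0.2,0,0],[0,0.24,0,0],[0,0.28,0,0],[0,0.32,0,0],[0,0.35,0,0],[0,0.35,0,0]]'
python3 - <<'E'
from h import *
f=grab_frame("wrist");cv2.imwrite("pics/wrist14.png",f["pixels"][:,:,::-1])
f=grab_frame("side");cv2.imwrite("pics/side14.png",cv2.resize(f["pixels"][100:320,240:470,::-1],None,fx=2.6,fy=2.6,interpolation=cv2.INTER_CUBIC))
E
```

```text
time: 14.03
eef_pos: [0.5647, -0.1894, 0.2084]
tool_rot: [-0.024, 1.0, 0.0, -0.0]
ft_force: [-0.6, -0.2, 0.1]
width: 0.0
```

View pics/wrist14.png

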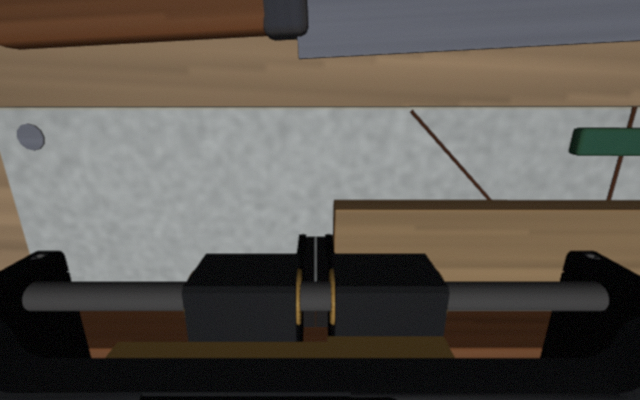

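View pics/side14.png

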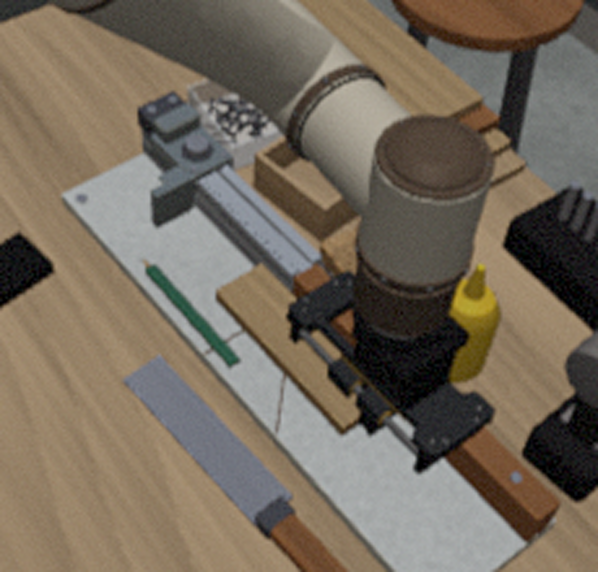

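The board stays along the fence, and the hand is clear of the pencil and glue.

```bash
python3 -m creep '[[0,0.04,0,0],[0,0.09,0,0],[0,0.14,0,0],[0,0.19,0,0],[0,0.24,0,0],[0,0.29,0,0],[0,0.34,0,0],[0,0.38,0,0],[0,0.42,0,0],[0,0.42,0,0]]'
python3 - <<'E'
from h import *
f=grab_frame("wrist");cv2.imwrite("pics/wrist15.png",f["pixels"][:,:,::-1])
f=grab_frame("side");cv2.imwrite("pics/side15.png",cv2.resize(f["pixels"][100:320,240:470,::-1],None,fx=2.6,fy=2.6,interpolation=cv2.INTER_CUBIC))
E
```

```text
time: 14.97
eef_pos: [0.5609, -0.1053, 0.2086]
tool_rot: [-0.024, 1.0, 0.0, 0.0]
ft_force: [0.9, 0.4, -0.4]
width: 0.0001
```

View pics/wrist15.png

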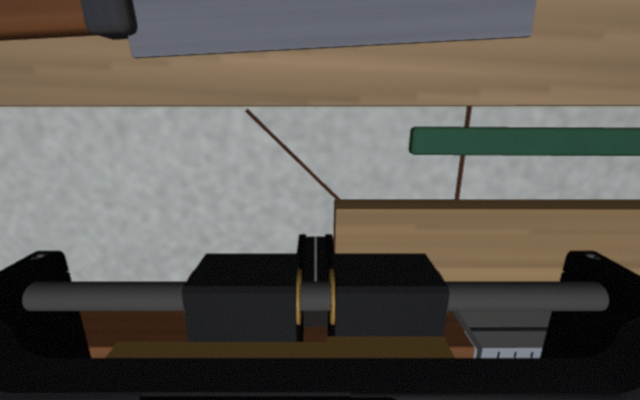

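View pics/side15.png

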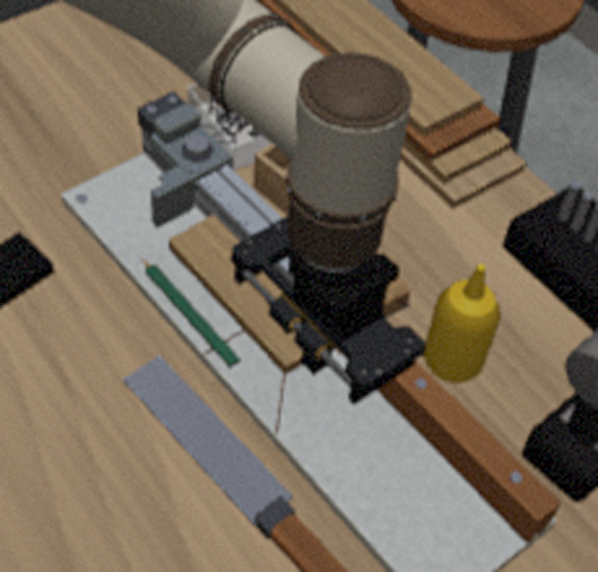

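```bash
python3 -m creep '[[0,0.03,0,0],[0,0.06,0,0],[0,0.09,0,0],[0,0.1,0,0],[0,0.1,0,0]]'
python3 -m creep '[[0,0.01,0,0],[0,0.02,0,0],[0,0.025,0,0],[0,0.025,0,0]]'
python3 - <<'E'
from h import *
f=grab_frame("side");cv2.imwrite("pics/side16.png",cv2.resize(f["pixels"][120:260,270:400,::-1],None,fx=4.2,fy=4.2,interpolation=cv2.INTER_CUBIC))
E
```

```text
time: 15.48
eef_pos: [0.5599, -0.0863, 0.2086]
tool_rot: [-0.024, 1.0, 0.0, 0.0]
ft_force: [-0.2, 0.7, 0.3]
width: 0.0003
time: 15.82
eef_pos: [0.5597, -0.0817, 0.2085]
tool_rot: [-0.024, 1.0, 0.0, -0.0]
ft_force: [-0.2, -0.3, 0.2]
width: 0.0007
```

View pics/side16.png

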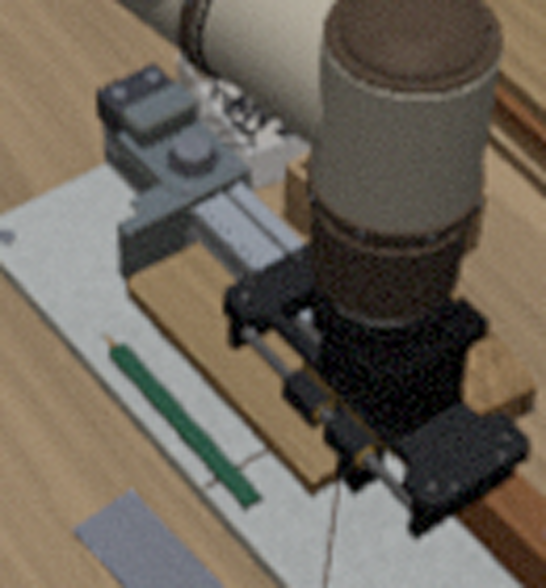

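Nearly there. Now 2 mm steps until Fy rises.

```bash
python3 -m creep '[[0,0.01,0,0],[0,0.015,0,0],[0,0.015,0,0]]'
python3 -m creep '[[0,0.01,0,0],[0,0.01,0,0],[0,0.01,0,0]]'
python3 -m creep '[[0,0.01,0,0],[0,0.01,0,0],[0,0.01,0,0]]'
```

```text
time: 16.12
eef_pos: [0.5595, -0.0787, 0.2085]
tool_rot: [-0.024, 1.0, 0.0, -0.0]
ft_force: [-1.0, 0.4, -0.7]
width: 0.0004
time: 16.37
eef_pos: [0.5595, -0.0768, 0.2085]
tool_rot: [-0.024, 1.0, -0.0, -0.0]
ft_force: [0.7, -1.2, -0.4]
width: 0.0005
time: 16.62
eef_pos: [0.5595, -0.0762, 0.2088]
tool_rot: [-0.024, 1.0, -0.001, -0.0]
ft_force: [1.6, -8.2, -1.2]
width: 0.0004
```

Contact: Fy is -8 N and the board is butted. I'll back away along the fence, rise and check.

```bash
python3 -m creep '[[0,-0.03,0,0],[0,-0.08,0,0],[0,-0.15,0,0],[0,-0.15,-0.1,0],[0,-0.15,-0.3,0],[0,-0.15,-0.5,0],[0.1,-0.1,-0.7,0],[0.1,0,-0.85,0],[0.1,0.1,-0.85,0],[0.1,0.1,-0.85,0]]'
python3 - <<'E'
from h import *
f=grab_frame("wrist");cv2.imwrite("pics/wrist17.png",f["pixels"][:,:,::-1])
f=grab_frame("side");cv2.imwrite("pics/side17.png",cv2.resize(f["pixels"][120:320,270:470,::-1],None,fx=2.9,fy=2.9,interpolation=cv2.INTER_CUBIC))
E
```

```text
time: 17.45
eef_pos: [0.5383, -0.0542, 0.3816]
tool_rot: [-0.025, 1.0, 0.001, 0.003]
ft_force: [-1.4, 0.8, -0.6]
width: 0.0005
```

View pics/wrist17.png

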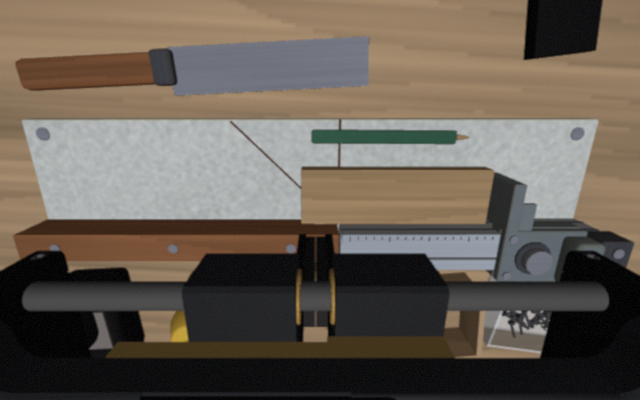

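View pics/side17.png

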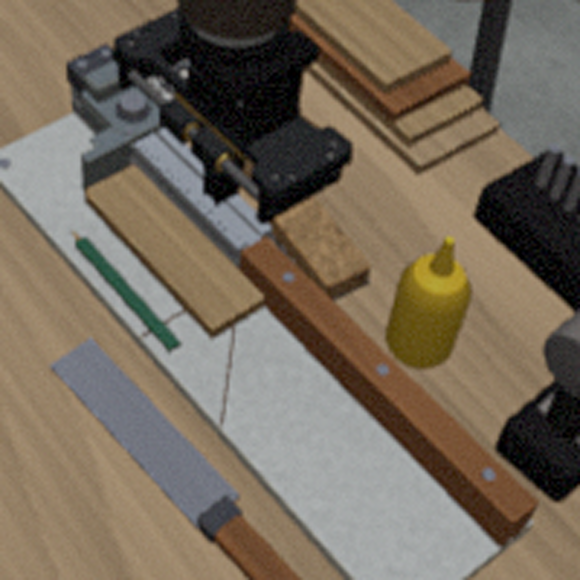

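The board sits against the stop arm at about (493,170–222) in the wrist view. I'll measure the fence gap and the end gap.

```bash
python3 - <<'E'
from h import *
np.set_printoptions(precision=4,suppress=True)
f=grab_frame("wrist")
im=f["pixels"][:,:,::-1]
cv2.imwrite("pics/w18a.png",cv2.resize(im[150:280,440:620],None,fx=4.2,fy=4.2,interpolation=cv2.INTER_CUBIC))
cv2.imwrite("pics/w18b.png",cv2.resize(im[150:250,280:400],None,fx=5,fy=5,interpolation=cv2.INTER_CUBIC))
P={n:plane(f,uv,z) for n,uv,z in [("bedA",(22,121),.018),("bedB",(597,121),.018),("rn",(302,168),.036),("fn",(490,168),.036),("rf",(302,223),.036),("fenceface L",(40,220.5),.063),("btn",(533,261),.0855)]}
u=(P["bedB"]-P["bedA"]);print(np.linalg.norm(u));u/=np.linalg.norm(u);n=np.array([u[1],-u[0],0]);o=P["bedA"]
o=(P["bedA"]+P["bedB"])/2+n*.075
for k,p in P.items(): print(k,p,"station",n@(p-o),u@(p-o))
E
```

```text
0.5908462463025677
bedA [ 0.4938 -0.3583  0.018 ] station -0.07499999999999998 -0.29542312315128383
bedB [0.4651 0.2319 0.018 ] station -0.07499999999999998 0.2954231231512838
rn [ 0.5251 -0.0687  0.036 ] station -0.029671095709118217 -0.007681878560924449
fn [0.5158 0.1222 0.036 ] station -0.029658392657776346 0.1834056135857923
rf [ 0.5851 -0.0665  0.036 ] station 0.03034584276706198 -0.008406883123451517
fenceface L [ 0.584  -0.3221  0.063 ] station 0.01686979048556555 -0.2636833021420497
btn [0.5931 0.1536 0.0855] station 0.049032753208220946 0.21103562125396713
```

View pics/w18a.png

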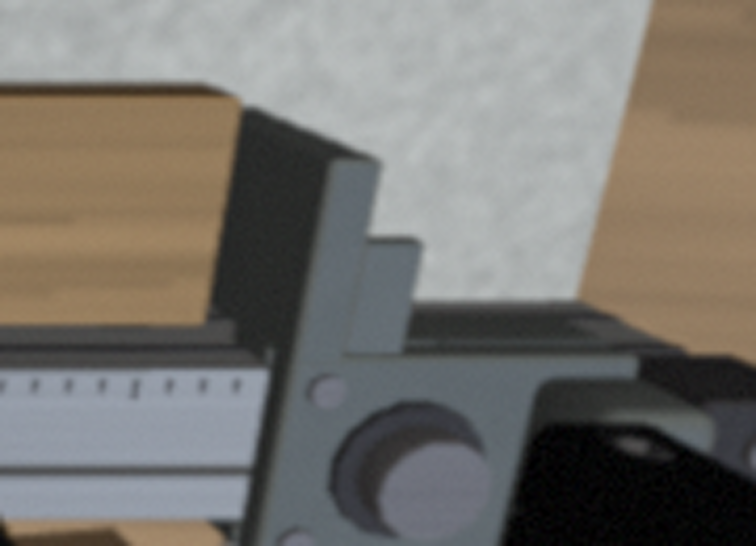

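View pics/w18b.png

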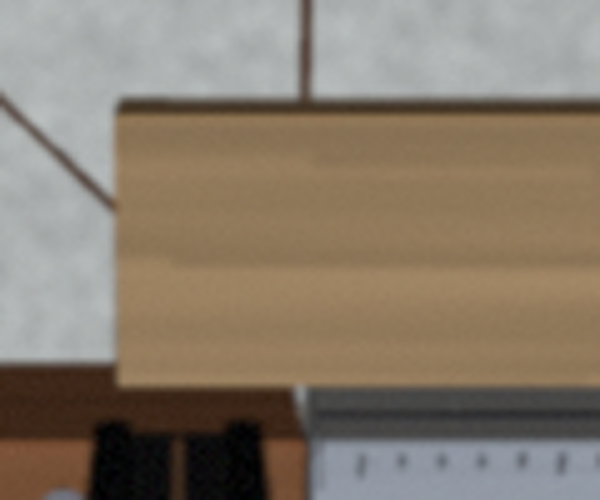

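The dark band is the board's side face, so my top-edge row was off by about 4 px. I'll re-measure with profiles.

```bash
python3 - <<'E'
from h import *
np.set_printoptions(precision=4,suppress=True)
f=grab_frame("wrist"); im=f["pixels"].astype(int)
for c in (310,330,400,470,484):
    print(c,[tuple(im[r,c]) [0] for r in range(160,180)],"far",[im[r,c][0] for r in range(218,235)])
for c in (100,250,400,500): print(c,[int(im[r,c][2]) for r in range(114,128)])
def st(pts):
    A=plane(f,(100,120.5),.018);B=plane(f,(500,120.5),.018);u=(B-A)/np.linalg.norm(B-A);n=np.array([u[1],-u[0],0])
    for k,uv,z in pts:
        print(k,n@(plane(f,uv,z)-A)-.075)
st([("rn",(310,172),.036),("fn",(484,172),.036),("rf",(310,227),.036),("ff",(484,227),.036)])
E
```

```text
310 [np.int64(173), np.int64(173), np.int64(174), np.int64(174), np.int64(175), np.int64(174), np.int64(174), np.int64(175), np.int64(175), np.int64(167), np.int64(115), np.int64(75), np.int64(76), np.int64(105), np.int64(133), np.int64(137), np.int64(137), np.int64(136), np.int64(136), np.int64(137)] far [np.int64(147), np.int64(152), np.int64(151), np.int64(151), np.int64(150), np.int64(148), np.int64(148), np.int64(151), np.int64(153), np.int64(133), np.int64(91), np.int64(63), np.int64(56), np.int64(57), np.int64(60), np.int64(63), np.int64(62)]
330 [np.int64(165), np.int64(166), np.int64(168), np.int64(173), np.int64(176), np.int64(176), np.int64(174), np.int64(172), np.int64(171), np.int64(162), np.int64(113), np.int64(72), np.int64(76), np.int64(107), np.int64(133), np.int64(138), np.int64(138), np.int64(136), np.int64(135), np.int64(137)] far [np.int64(148), np.int64(149), np.int64(152), np.int64(150), np.int64(148), np.int64(148), np.int64(145), np.int64(152), np.int64(151), np.int64(131), np.int64(90), np.int64(65), np.int64(57), np.int64(59), np.int64(61), np.int64(51), np
[... 1352 characters left out ...]
np.int64(141), np.int64(143), np.int64(144), np.int64(145), np.int64(145)] far [np.int64(146), np.int64(153), np.int64(151), np.int64(150), np.int64(150), np.int64(148), np.int64(148), np.int64(150), np.int64(147), np.int64(131), np.int64(95), np.int64(77), np.int64(73), np.int64(72), np.int64(58), np.int64(48), np.int64(63)]
100 [94, 94, 96, 94, 93, 95, 93, 88, 100, 139, 167, 175, 177, 176]
250 [95, 91, 92, 90, 88, 89, 92, 88, 100, 149, 172, 181, 181, 182]
400 [103, 105, 103, 104, 104, 106, 100, 88, 109, 148, 170, 172, 170, 169]
500 [93, 94, 95, 98, 97, 101, 98, 95, 127, 160, 176, 178, 181, 181]
rn -0.025102329238340687
fn -0.025101184669124275
rf 0.035215971540326255
ff 0.03521860311038558
```

The board's near edge is parallel to the bed edge (row 173 at every column). Correcting the bed edge to row 123 puts its fence edge at x ≈ 33 mm, a gap of about 2 mm. There is no visible gap at the stop arm, and the button is up. One last look at the end block before handing in.

```bash
python3 -m creep '[[0.1,-0.1,0,0],[0.2,-0.25,0,0],[0.3,-0.4,0,0],[0.3,-0.5,0,0],[0.3,-0.5,0,0],[0.3,-0.5,0,0],[0.3,-0.5,0,0]]'
python3 - <<'E'
from h import *
f=grab_frame("side");cv2.imwrite("pics/side19.png",cv2.resize(f["pixels"][125:265,270:380,::-1],None,fx=4.2,fy=4.2,interpolation=cv2.INTER_CUBIC))
print(env.state()['ft_force'])
E
```

```text
time: 18.23
eef_pos: [0.4833, -0.1589, 0.3777]
tool_rot: [-0.023, 1.0, 0.0, -0.001]
ft_force: [0.3, 0.4, 0.5]
width: 0.0001
[0.47991832 0.29021098 0.56135149]
```

View pics/side19.png

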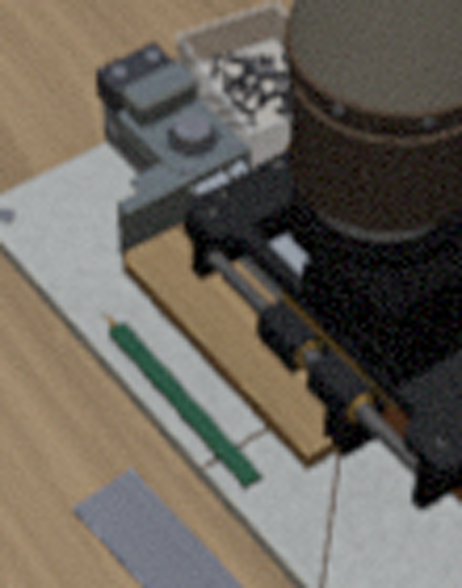

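The side view shows the saddle against the end block, the button up, the board against the arm and nothing touched by the hand. I'm handing in.

```bash
python3 -c "
from rig import env
print(env.finish_job())"
```

```text
the job is handed in; nothing more can be done
None
```

The stop is locked against the end block, the board is butted against it along the fence, and the job is handed in at about 18 s of the 58 s allowed. `finish_job` reported no verdict.

**Stop:** I pressed the lock button with closed fingertips (about 8 N) and slid the stop until it met the end block. There the push force rose to 12 N against the shoulder. I then lifted straight up so the button could spring back.

**Board:** I turned the hand a quarter and pushed the board's rear end along the fence until it butted, at about 8 N. Then I backed off and rose clear.

**Last checks:**
- **Stop and button:** the pictures show the saddle touching the end block and the button up.
- **Board:** there is no visible gap at the stop arm. The board is parallel to the fence and about 2 mm from it, where the limit is 6 mm.
- **Hand and bystanders:** the hand is clear, with a force reading near zero. The bystanders looked unmoved in the pictures; I did not measure them.

**Disagreements:** my first fence-gap reading was 4.7 mm, because I took the board's side face for its top edge. Re-reading the edges brought it to about 2 mm, and the camera calibration is itself only good to about 2 mm. Early camera estimates of the stop's home position differed by about 12 mm, so I relied on contact force there.

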